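# Probe the press stroke and set its depth marker

## Task

Press the lever of the small bench press down by its grip until you feel the resistance firm up against the part in the nest, pressing firmly but not so hard that the part is crushed, then let the lever come back up. The small rider on the travel gauge, which the lever pushes along, is left showing how far it travelled: slide the depth marker next to it level with the rider and let go. Do not touch the rider, and leave the screwdriver, the spool and the magnifier stand where they are.

Things in the scene. Friction and masses are not known exactly. Their poses are not given: they have to be found in the camera images.
- press: Fixed bench press: grey base plate 270 x 300 x 12 mm and all on it. Origin on the table straight under the lever; x points from the lever's grip to its hinge, z up. Hinge uprights end 157 mm up (x 65 to 115 mm). On the lever's -y side a travel gauge: two steel rails along x, the rider's at y -120 mm, the marker's at y -180 mm; at its +x end, from x 102 mm on, a housing 46 mm high.
- nest: Dark steel block on the base plate with a square open well in its top, 64 x 52 mm, its rim at 98 mm over the table, under the lever. Origin in the middle of its underside (12 mm over the table). In the well sits the part; its height differs each time and is not given. The lever's rounded steel nose comes down on it.
- lever: Steel bar from the hinge towards the robot's side, ending in a black grip. Origin on the hinge axis, 130 mm over the table; own -x runs along the bar to the grip. At rest it stands 0.50 rad above level. Pressed, a return spring gives 2 to 5 N at the grip over the free travel (35 to 125 mm at the grip, differs), then it firms up by about 3 N per mm. Let go, it springs back up.
- grip_top (a point): Centre of the upper face of the lever's black grip, a flat paddle 70 mm long, 36 mm wide, 16 mm thick, 170 mm from the hinge axis; about 220 mm over the table at rest. Moves with the lever. A firm press is 10 to 14 N in all here, straight down, kept half a second; over about 20 N the part is crushed.
- rider: Bare aluminium block on the gauge, 14 mm along its rail, 26 mm wide, 8 mm high, with a thin pointer towards the marker. Origin mid underside (16 mm over the table), in line with the pointer; axes as the press. The lever drives it to -x of the press, 10 mm per 0.1 rad of lever turn, and it stays at the furthest point when the lever goes back. Only the lever may move it.
- marker: Depth marker: foot 22 mm along the rail, 30 mm wide, 8 mm high, with a pointer towards the rider; on it an upright black stud. Origin mid underside (16 mm over the table), in line with the pointer; axes as the press. Slides only along its rail (press x, 115 mm of play, 4 N drag) and stays where left. Starts towards the -x end; level with the rider when both are at the same press x.
- marker_grip (a point): Centre of the depth marker's upright black square stud, 22 x 22 mm and 36 mm high (centre 42 mm, top 60 mm over the table), where to grasp it. Its sides are parallel to the press x and y. Moves with the marker.
- screwdriver: Loose screwdriver, 170 mm long, lying on the bench to the left of the press; origin in the middle of its underside. To be left alone.
- spool_centre (a point): Centre of a loose grey plastic spool, 54 mm across and 38 mm high, standing on the bench left of the press. To be left alone.
- magnifier: Loose magnifier stand, a dark foot 80 x 60 mm with a post and a cross arm 133 mm high (arm 250 mm long along its y), on the bench to the right of the press. Origin under the foot. To be left alone.

How it is judged:
By the outcome, as a careful person would: the job done as asked, in the order asked, and still so for the second after the job is handed in, with the robot touching nothing.
It also fails if it takes over 54 s, if anything falls off the work surface, if the arm or the gripper's body presses on something with over 40 N, if the wrist force passes 120 N, or if a joint passes its speed limit or range.

## Robot

A 6-joint arm with a two-finger parallel gripper is mounted at the origin on the work surface. World frame = base frame: x ahead of the robot, y to its left, z up, the work surface at z = 0. Lengths are in mm, angles in rad, forces in N, time in s.
With the tool pointing down it reaches from about 250 to 850 mm from the base axis. Payload 12.5 kg.
Tool frame: the origin (TCP) lies at the very end of the fingers, on their centre line; the grasp point (between the pads) lies behind it (ctrl.grip_depth is the z of the grasp point in the tool frame, in mm); z points along the fingers, y is the direction in which the jaws open and shut (so a half turn about z gives the same grasp; the last joint's range is limited). The gripper opens to 93 mm and grips with 3 to 60 N. Pads are 15 mm wide; open, the fingers measure 128 mm over their backs; the gripper's body (75 mm by 188 mm) begins 65 mm behind the grasp point.
Start: joints at [-0.085, 0.351, 1.652, -0, 1.139, -0.085], TCP at [549.986, 0.027, 218.633] pointing down, gripper open.
Joint ranges: [-2.75, 2.75], [-0.79, 2.1], [0.01, 2.65], [-1.57, 4.71], [0.07, 3.14], [-2.87, 2.87]. Speed limits (rad/s): [2.22, 2.22, 2.79, 3.14, 3.14, 3.14].

## Interface

Orientations are given as a rotation vector (axis times angle).
In Python, from plant import ctrl gives the robot as it stands.
- The arm moves only by the shell command python3 -m handwheel 'ROWS' [OPENING]. ROWS is JSON, a list of rows, each a list of 6 numbers: the shift along the tool's x, y, z as a fraction of full scale, then the turn, a rotation vector about the tool's x, y, z as a fraction of full scale. A call has exactly 8 rows; each row shifts and turns the pose as measured when the row begins, along the tool's axes as they then stand; what a row does not reach is not made up. Full scale, the value 1, is 40 mm for a shift and 0.1 rad for a turn. A row lasts 1/12 s, in which the tool goes at most 41.7 mm and 7.16 degrees, less where a joint would pass 70% of its speed; a pose out of reach is approached as far as the arm can. A call with a number of a shift or a turn outside -1 to 1 is refused whole. A call with a gripper value outside its range is refused whole. OPENING is the gripper's target within -1 to 1 (fully open at 1, half-way at 0, shut at -1), set as the call begins (- or left out, the last holds). The fingers move at their own pace and stop on an object; the grip force is fixed at half the most. Time passes only in rows, so rows that do not move let the fingers close, or fill a call up. It gives the time, the measured TCP pose, the force and the opening at its end, in the units of the state.
- ctrl.state(): the state, without advancing time (a new reading comes with each control period).
- ctrl.read_camera(name): name is "scene" or "side" or "wrist"; returns the picture (400x640x3 uint8, blue, green, red); there is no depth.
- ctrl.camera_params(name): a dict with "fx", "fy", "cx", "cy" (pixels), "origin" and "orientation" of the camera in the world; the wrist camera has in their place "T_tool_cam" (4x4, takes a point from camera to tool coordinates, whose origin is the TCP and whose axes are the flange's). Camera axes: x right, y down, z forward; pixel columns grow to the right and rows downward; lengths in mm; the calibration is good to about 2 mm. A picture is of the moment at which its call begins: read the wrist's pose just before it. camera_params takes no time and is no camera call.
- ctrl.hand_in(): hands the job in, once; it reports no verdict.
The state is a dict: "time_s": time; "joint_pos": joint angles; "joint_vel": joint speeds; "tau": joint torques, N m; "tool_pos": TCP position; "tcp_rot": TCP orientation; "ft_force": force on the tool from outside, world axes, zero at the start; "torque": the same for the moment, N m; "grip_width": finger opening in mm.
Only numpy, scipy, OpenCV 4.12 (cv2) and the standard library are available. Lean on these libraries where they do the work, as an engineer would, in place of code of your own. Each camera call takes 0.05 s, during which the arm holds its last target.

## Working session

There is one attempt and no reset: what is moved stays moved. The work goes in short steps, Python scripts to look and compute and a shell command to move; the robot and the scene stay as the last step left them, time stands still between calls to the robot, and variables do not carry over. Pictures are saved under pics/ and viewed, and the job is handed in when it is done.

```bash
mkdir -p pics; ls; python3 - <<'E'
from plant import ctrl
import cv2
print(ctrl.state()); print(ctrl.grip_depth)
for n in ("scene","side","wrist"):
    print(n,ctrl.camera_params(n))
    cv2.imwrite(f"pics/{n}0.png",ctrl.read_camera(n))
E
```

```text
pics
{'time_s': 0.0, 'joint_pos': array([-8.45685960e-02,  3.51240433e-01,  1.65243207e+00,  7.64348223e-06,
        1.13909976e+00, -8.45841772e-02]), 'joint_vel': array([ 1.60355940e-03,  1.15921691e-03,  2.17550624e-04, -7.50473173e-04,
       -8.02971521e-05, -6.60124502e-04]), 'tau': array([ 1.41757551e-03, -4.97321892e+01, -2.85254824e+01,  6.99741254e-02,
        2.57699919e-02, -1.73020858e-04]), 'tool_pos': array([5.49650668e+02, 7.43943787e-02, 2.18096101e+02]), 'tcp_rot': array([-2.22078688e+00, -2.22081437e+00,  1.18617619e-03]), 'ft_force': array([-0.37576418, -0.57767273,  0.45529218]), 'torque': array([ 0.01611454, -0.01350203,  0.04957534]), 'grip_width': 92.95679994970939}
-18.8
scene {'fx': 406.86372192300473, 'fy': 406.86372192300473, 'cx': 316.5716541022812, 'cy': 201.63459010331385, 'origin': array([970.18151726, 356.44967904, 860.2255731 ]), 'orientation': array([-1.04948547, -2.55065487,  0.86934877])}
side {'fx': 504.0840371065655, 'fy': 504.0840371065655, 'cx': 319.95716922048416, 'cy': 202.72686759350086, 'origin': array([ 507.83119364, -808.69476757,  931.26900055]), 'orientation': array([-2.35381494,  0.09319982, -0.03552497])}
wrist {'fx': 351.25864335779295, 'fy': 351.25864335779295, 'cx': 319.9475903214947, 'cy': 195.33746007828125, 'T_tool_cam': array([[ 2.53198421e-04, -9.63912017e-01, -2.66220883e-01,
         7.38441513e+01],
       [ 9.99999834e-01,  3.81860986e-04, -4.31528934e-04,
         8.54278548e-01],
       [ 5.17615294e-04, -2.66220730e-01,  9.63911954e-01,
        -1.67015847e+02],
       [ 0.00000000e+00,  0.00000000e+00,  0.00000000e+00,
         1.00000000e+00]])}
```

View pics/scene0.png

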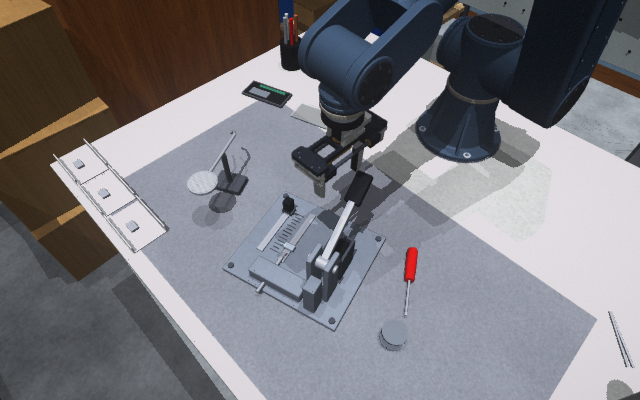

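View pics/side0.png

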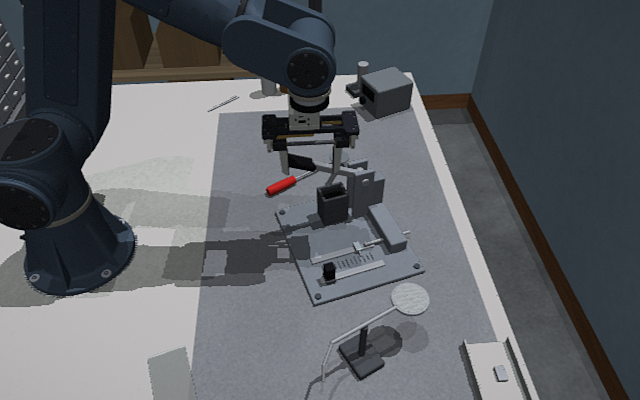

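View pics/wrist0.png

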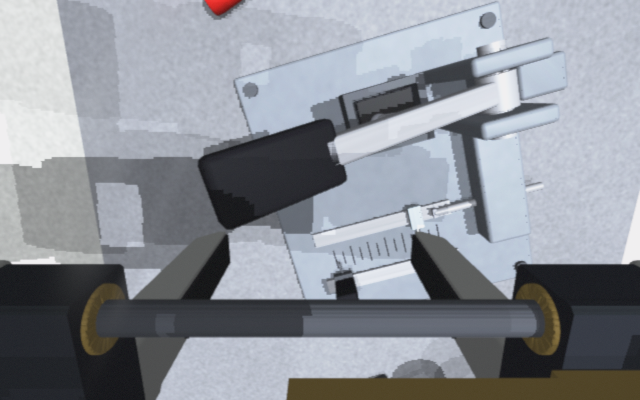

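```bash
python3 - <<'E'
import cv2
def c(n,x0,y0,x1,y1,s):
    i=cv2.imread(f"pics/{n}0.png")[y0:y1,x0:x1]
    cv2.imwrite(f"pics/{n}0c.png",cv2.resize(i,None,fx=s,fy=s,interpolation=cv2.INTER_CUBIC))
c("wrist",190,0,590,300,2)
c("scene",210,160,400,340,3)
c("side",260,130,440,310,3)
E
```

```text
(no output)
```

View pics/wrist0c.png

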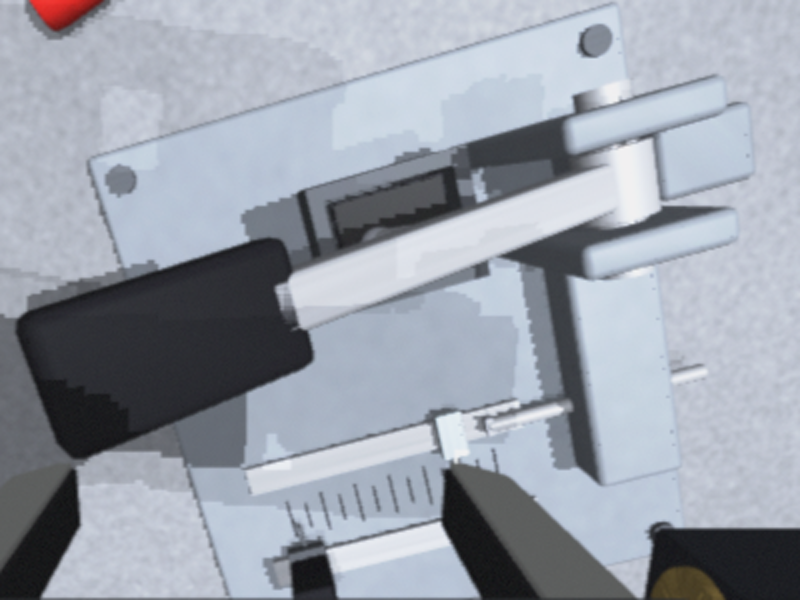

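View pics/scene0c.png

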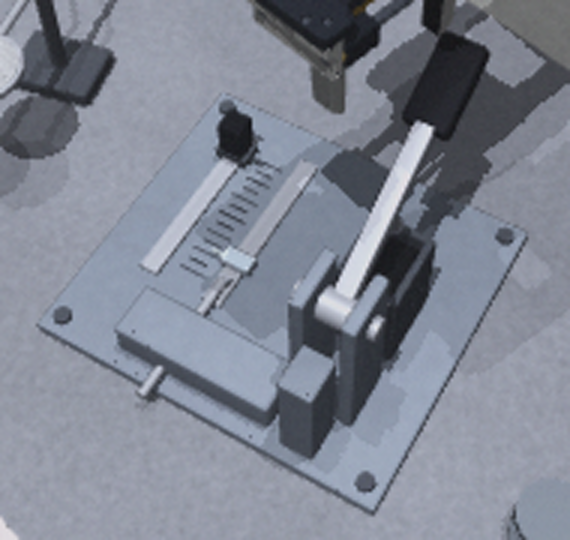

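View pics/side0c.png

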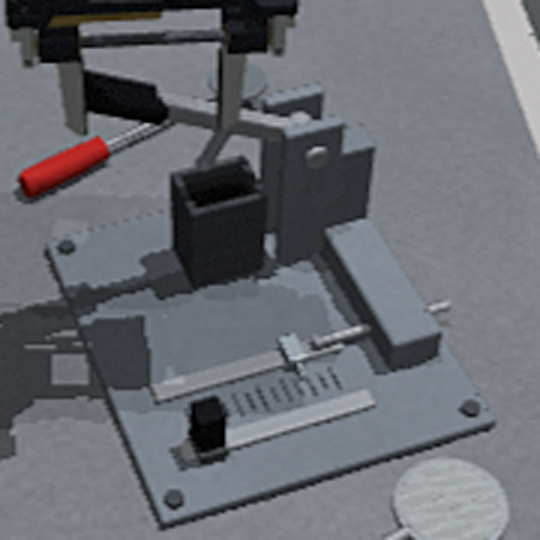

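```bash
cat > h.py <<'E'
import numpy as np, cv2
from plant import ctrl
from scipy.spatial.transform import Rotation as R
W0=(np.array([549.65,0.074,218.1]),np.array([-2.22078688,-2.22081437,1.18617619e-03]))
def cam(n,pose=None):
    p=ctrl.camera_params(n)
    if n=="wrist":
        T=np.eye(4);T[:3,3]=pose[0];T[:3,:3]=R.from_rotvec(pose[1]).as_matrix()
        M=T@p["T_tool_cam"]
    else:
        M=np.eye(4);M[:3,3]=p["origin"];M[:3,:3]=R.from_rotvec(p["orientation"]).as_matrix()
    return p,M
def proj(n,P,pose=None):
    p,M=cam(n,pose); q=(np.atleast_2d(P)-M[:3,3])@M[:3,:3]
    return np.c_[p["fx"]*q[:,0]/q[:,2]+p["cx"],p["fy"]*q[:,1]/q[:,2]+p["cy"]]
def atz(n,uv,z,pose=None):
    p,M=cam(n,pose); d=M[:3,:3]@np.array([(uv[0]-p["cx"])/p["fx"],(uv[1]-p["cy"])/p["fy"],1])
    return M[:3,3]+d*(z-M[2,3])/d[2]
def press(P,pz): # press->world, pz=x,y,yaw
    P=np.atleast_2d(P).astype(float);c,s=np.cos(pz[2]),np.sin(pz[2])
    return np.c_[pz[0]+c*P[:,0]-s*P[:,1],pz[1]+s*P[:,0]+c*P[:,1],P[:,2]]
def unpress(P,pz):
    P=np.atleast_2d(P).astype(float)-[pz[0],pz[1],0];c,s=np.cos(pz[2]),np.sin(pz[2])
    return np.c_[c*P[:,0]+s*P[:,1],-s*P[:,0]+c*P[:,1],P[:,2]]
E
python3 - <<'E'
from h import *
from scipy.optimize import least_squares
pk=[("scene",284,191,-1,-1),("scene",385.7,238.3,-1,1),("scene",335,331.3,1,1),("scene",222.7,268.3,1,-1),
("side",314,305,-1,-1),("side",424.7,271.3,1,-1),("side",275,212.7,-1,1),("wrist",235,80,-1,1),("wrist",498.5,2,1,1)]
def f(q,pk=pk): return np.concatenate([proj(n,press([[135*a,150*b,12]],q),W0)[0]-[u,v] for n,u,v,a,b in pk])
for s in (["scene"],["side"],["wrist"],["scene","side","wrist"]):
    k=[p for p in pk if p[0] in s]
    r=least_squares(f,[650,-50,.25],kwargs=dict(pk=k)); print(s,r.x.round(3),np.abs(r.fun).max().round(2))
q=r.x
o=lambda n,c,z:(unpress(atz(n,c,z,W0),q)).round(1)
w=lambda x,y:(190+x/2,y/2); s=lambda x,y:(210+x/3,160+y/3); d=lambda x,y:(260+x/3,130+y/3)
print("plate frame: rail1 ends wrist",o("wrist",w(250,480),14),"scene",o("scene",s(307,167),14),'side',o("side",d(157,393),14))
print("marker rail +x end scene",o("scene",s(150,268),14),"side",o("side",d(372,400),14))
print("rider top: scene",o("scene",s(238,260),24),"side",o("side",d(290,345),24),"wrist",o("wrist",w(452,425),24))
print("stud top: scene",o("scene",s(237,122),60),"side",o("side",d(208,405),60))
print("housing -x top edge y- corner: wrist",o("wrist",w(603,484),46),"scene",o("scene",s(148,288),46),"side",o("side",d(387,365),46))
print("nest rim corners wrist",o("wrist",w(300,192),98),"side",o("side",d(172,170),98),o("side",d(190,208),98),o("side",d(265,190),98))
print("hinge tops scene",o("scene",s(330,255),157),o("scene",s(380,280),157))
E
```

```text
['scene'] [ 6.32682e+02 -1.41840e+01  2.70000e-01] 0.96
['side'] [ 6.29799e+02 -2.06460e+01  2.70000e-01] 1.34
['wrist'] [ 6.32195e+02 -1.75550e+01  2.69000e-01] 1.96
['scene', 'side', 'wrist'] [ 6.31801e+02 -1.72840e+01  2.68000e-01] 2.44
plate frame: rail1 ends wrist [[-101.1  -38.5   14. ]] scene [[-98.8 -39.4  14. ]] side [[-100.5  -38.4   14. ]]
marker rail +x end scene [[ 50.5 -98.4  14. ]] side [[  52.1 -101.1   14. ]]
rider top: scene [[ 13.8 -37.5  24. ]] side [[ 10.7 -36.5  24. ]] wrist [[ 14.  -32.5  24. ]]
stud top: scene [[-81.1 -96.   60. ]] side [[-80.8 -96.2  60. ]]
housing -x top edge y- corner: wrist [[ 79.2 -76.3  46. ]] scene [[ 80.  -75.7  46. ]] side [[ 63.6 -96.5  46. ]]
nest rim corners wrist [[-38.8 107.1  98. ]] side [[-34.9 109.3  98. ]] [[-36.3  63.4  98. ]] [[26.7 62.1 98. ]]
hinge tops scene [[ 45.   63.1 157. ]] [[ 45.3 101.3 157. ]]
```

```bash
cat >> h.py <<'E'
yaw=0.269
_c=np.array([631.8,-17.3]); PZ=np.array([*(_c+np.array([[np.cos(yaw),-np.sin(yaw)],[np.sin(yaw),np.cos(yaw)]])@np.array([-20.5,84])),yaw])
def grip(th): # grip top centre in press coords at lever angle
    return [90-170*np.cos(th)+8*np.sin(th),0,130+170*np.sin(th)+8*np.cos(th)]
E
python3 - <<'E'
from h import *
print(PZ)
for th in (.5,.3,.2,.1,0,-.1,-.2,-.25): print(th,np.round(grip(th),1),press(grip(th),PZ).round(1))
print(proj("wrist",press(grip(.5),PZ),W0),proj("scene",press(grip(.5),PZ)),proj("side",press(grip(.5),PZ)))
print("stud",press([-60,-180,60],PZ))
for n,uv,z in (("side",(362,352),133),("side",(325,345),133),("side",(395,308),133),("scene",(233,135),133),("scene",(210,170),133),("scene",(228,153),133),("side",(362,362),10),("scene",(232,184),10)):
    p=atz(n,uv,z); print(n,uv,p.round(0),unpress(p,PZ).round(0))
E
python3 - <<'E'
import cv2
i=cv2.imread("pics/side0.png")[260:400,280:450];cv2.imwrite("pics/mag.png",cv2.resize(i,None,fx=4,fy=4,interpolation=2))
E
```

```text
[5.89712766e+02 5.82308858e+01 2.69000000e-01]
0.5 [-55.4   0.  218.5] [[536.3  43.5 218.5]]
0.3 [-70.    0.  187.9] [[522.2  39.6 187.9]]
0.2 [-75.    0.  171.6] [[517.4  38.3 171.6]]
0.1 [-78.4   0.  154.9] [[514.2  37.4 154.9]]
0 [-80.   0. 138.] [[512.6  37.  138. ]]
-0.1 [-79.9   0.  121. ] [[512.6  37.  121. ]]
-0.2 [-78.2   0.  104.1] [[514.3  37.4 104.1]]
-0.25 [-76.7   0.   95.7] [[515.8  37.8  95.7]]
[[290.63902705 163.98012034]] [[358.39453598 189.52077505]] [[303.31129197 158.35662497]]
stud [[ 579.70869289 -131.24185238   60.        ]]
side (362, 352) [ 612. -381.  133.] [[ -95. -430.  133.]]
side (325, 345) [ 550. -363.  133.] [[-150. -395.  133.]]
side (395, 308) [ 686. -298.  133.] [[  -2. -369.  133.]]
scene (233, 135) [ 573. -347.  133.] [[-124. -386.  133.]]
scene (210, 170) [ 687. -289.  133.] [[   1. -361.  133.]]
scene (228, 153) [ 621. -304.  133.] [[ -66. -358.  133.]]
side (362, 362) [ 626. -337.   10.] [[ -70. -390.   10.]]
scene (232, 184) [ 626. -314.   10.] [[ -63. -368.   10.]]
```

View pics/mag.png

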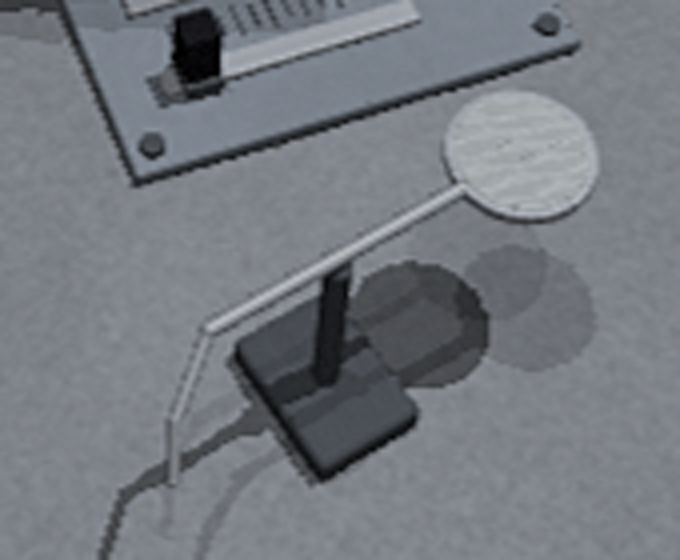

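```bash
python3 - <<'E'
from h import *
from scipy.optimize import least_squares
def tri(k): 
    r=least_squares(lambda P:np.concatenate([proj(n,P,W0)[0]-c for n,c in k]),[550,50,150]);print(r.x.round(1),unpress(r.x,PZ).round(1),r.fun.round(1))
w=lambda x,y:np.array((190+x/2,y/2)); s=lambda x,y:np.array((210+x/3,160+y/3)); d=lambda x,y:np.array((260+x/3,130+y/3))
tri([("wrist",w(172,344)),("scene",s(446,83)),("side",d(122,95))])
print(unpress(atz("wrist",w(172,344),218.5,W0),PZ))
for c in ((597,92),(640,268)): print("pin",unpress(atz("wrist",w(*c),130,W0),PZ))
for c in ((297,290),(377,328)): print("pin",unpress(atz("scene",s(*c),130,W0),PZ))
print("upright wrist tops",[unpress(atz("wrist",w(*c),157,W0),PZ).round(0) for c in ((567,120),(724,78),(585,250),(738,210))])
E
```

```text
[528.7  38.6 213.8] [[-64.1  -2.7 213.8]] [ 0.2  0.   0.2 -0.  -0.7 -0. ]
[[-63.30602839  -1.88734211 218.5       ]]
pin [[ 84.66722913  28.22492482 130.        ]]
pin [[ 91.18039615 -34.4352764  130.        ]]
pin [[ 86.59652085 -34.71304176 130.        ]]
pin [[ 84.99887833  26.53161701 130.        ]]
upright wrist tops [array([[ 62.,  22., 157.]]), array([[109.,  22., 157.]]), array([[ 62., -18., 157.]]), array([[110., -18., 157.]])]
```

```bash
python3 -m handwheel '[[0,0,-0.5,0,0,0],[0,0,-0.5,0,0,0],[0.5,-0.25,0,0,0,0],[0.5,-0.25,0,0,0,0],[0,0,0,0,0,0],[0,0,0,0,0,0],[0,0,0,0,0,0],[0,0,0,0,0,0]]' -1
```

```text
time_s: 0.82
tool_pos: [528.6, 40.3, 258.2]
tcp_rot: [-2.22, -2.218, 0.005]
ft_force: [-0.1, -0.1, -0.8]
grip_width: 44.2
```

```bash
python3 -m handwheel '[[0,0,0.25,0,0,0],[0,0,0.25,0,0,0],[0,0,0.2,0,0,0],[0,0,0,0,0,0],[0,0,0,0,0,0],[0,0,0,0,0,0],[0,0,0,0,0,0],[0,0,0,0,0,0]]' -1
python3 - <<'E'
from h import *
s=ctrl.state();print(s["tool_pos"],s["ft_force"])
cv2.imwrite("pics/w1.png",ctrl.read_camera("wrist"))
im=ctrl.read_camera("side")[100:300,230:450];cv2.imwrite("pics/s1.png",cv2.resize(im,None,fx=3,fy=3,interpolation=2))
im=ctrl.read_camera("scene")[140:300,230:430];cv2.imwrite("pics/c1.png",cv2.resize(im,None,fx=3,fy=3,interpolation=2))
E
```

```text
time_s: 1.48
tool_pos: [528.7, 38.4, 225.6]
tcp_rot: [-2.221, -2.214, 0.008]
ft_force: [-0.1, 0.1, 0.6]
grip_width: 0.6
[528.71025603  38.35647218 225.56803579] [-0.08295676  0.0726542   0.60363752]
```

View pics/w1.png

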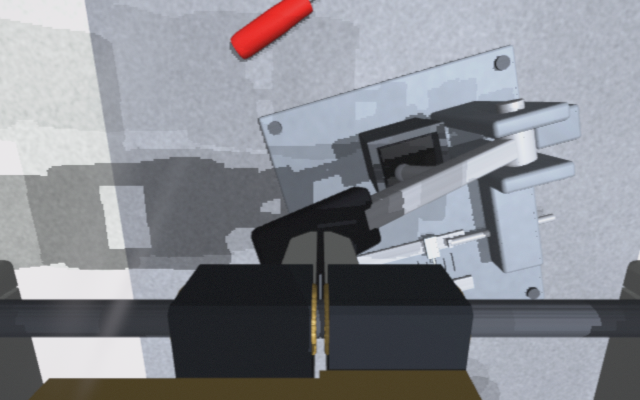

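View pics/s1.png

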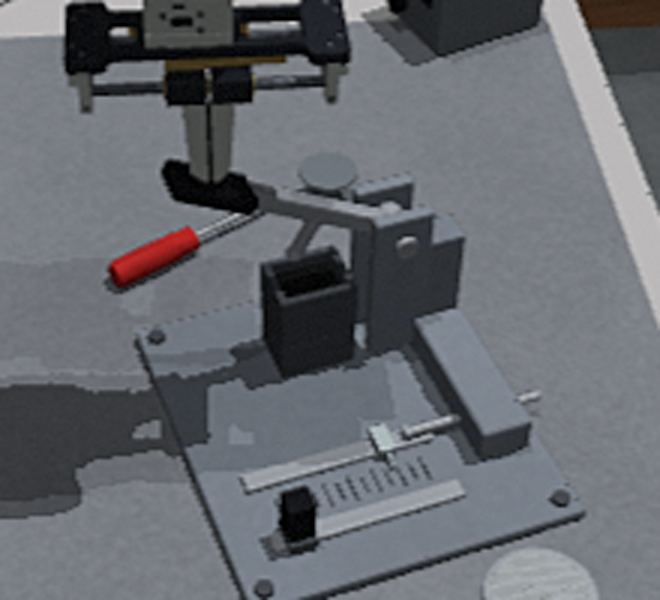

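View pics/c1.png

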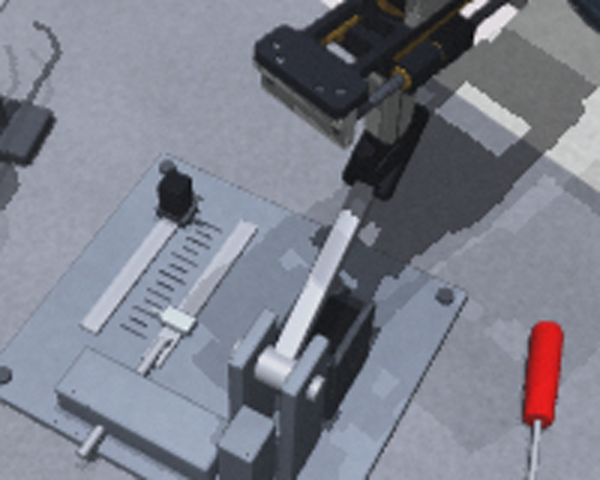

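```bash
python3 - <<'E'
from h import *
s=ctrl.state();po=(s["tool_pos"],s["tcp_rot"]);t=s["tool_pos"]
for d in ([0,0,0],[0,7.5,0]): print(proj("wrist",t+d,po))
for uv in ((253,230),(365,190),(380,240),(320,206)): print(uv,unpress(atz("wrist",uv,218,po),PZ).round(0), )
print(unpress(t,PZ))
im=cv2.imread("pics/w1.png")[160:290,220:420];cv2.imwrite("pics/w1c.png",cv2.resize(im,None,fx=4,fy=4,interpolation=2))
E
```

```text
[[318.42917706 247.28431402]]
[[318.36824688 233.65065572]]
(253, 230) [[-96.  13. 218.]]
(365, 190) [[-33.  18. 218.]]
(380, 240) [[-32. -11. 218.]]
(320, 206) [[-58.  16. 218.]]
[[-64.08953727  -2.89767077 225.63154217]]
```

View pics/w1c.png

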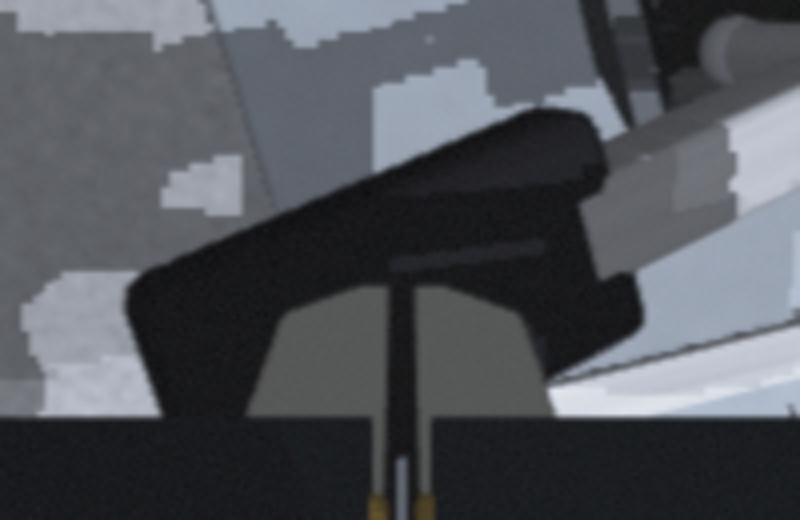

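```bash
python3 -m handwheel '[[0.07,0,0.1,0,0,0],[0,0,0.1,0,0,0],[-0.01,-0.04,0.1,0,0,0],[-0.01,-0.05,0.1,0,0,0],[-0.01,-0.05,0.1,0,0,0],[-0.01,-0.05,0.1,0,0,0],[-0.01,-0.05,0.1,0,0,0],[0,0,0,0,0,0]]'
```

```text
time_s: 2.3
tool_pos: [519.5, 38.9, 196.3]
tcp_rot: [-2.224, -2.218, 0.003]
ft_force: [1.3, -0.1, 1.8]
grip_width: 0.6
```

```bash
python3 -m handwheel '[[-0.01,-0.03,0.1,0,0,0],[0,-0.03,0.1,0,0,0],[-0.01,-0.03,0.1,0,0,0],[0,0,0,0,0,0],[0,0,0,0,0,0],[0,0,0,0,0,0],[0,0,0,0,0,0],[0,0,0,0,0,0]]'; python3 -c "
from plant import ctrl;print(ctrl.state()['ft_force'])"
```

```text
time_s: 2.97
tool_pos: [515.1, 37.9, 182.9]
tcp_rot: [-2.224, -2.217, 0.004]
ft_force: [0.0, -0.6, 2.0]
grip_width: 0.5
[ 0.03552281 -0.63164915  2.03478919]
```

```bash
python3 -m handwheel '[[0,-0.01,0.05,0,0,0],[0,-0.01,0.05,0,0,0],[0,0,0,0,0,0],[0,0,0,0,0,0],[0,0,0,0,0,0],[0,0,0,0,0,0],[0,0,0,0,0,0],[0,0,0,0,0,0]]'
```

```text
time_s: 3.63
tool_pos: [514.1, 37.7, 178.7]
tcp_rot: [-2.224, -2.217, 0.005]
ft_force: [0.0, -0.8, 3.7]
grip_width: 0.6
```

```bash
python3 -m handwheel '[[0,-0.01,0.05,0,0,0],[0,-0.01,0.05,0,0,0],[0,0,0,0,0,0],[0,0,0,0,0,0],[0,0,0,0,0,0],[0,0,0,0,0,0],[0,0,0,0,0,0],[0,0,0,0,0,0]]'
```

```text
time_s: 4.3
tool_pos: [513.2, 37.6, 174.3]
tcp_rot: [-2.224, -2.217, 0.006]
ft_force: [-0.4, -1.0, 2.9]
grip_width: 0.3
```

```bash
python3 -m handwheel '[[0,-0.01,0.05,0,0,0],[0,-0.01,0.05,0,0,0],[0,0,0,0,0,0],[0,0,0,0,0,0],[0,0,0,0,0,0],[0,0,0,0,0,0],[0,0,0,0,0,0],[0,0,0,0,0,0]]'
```

```text
time_s: 4.97
tool_pos: [512.2, 37.5, 169.9]
tcp_rot: [-2.224, -2.217, 0.006]
ft_force: [-0.1, -1.9, 3.8]
grip_width: 0.8
```

```bash
python3 -m handwheel '[[0,-0.01,0.05,0,0,0],[0,-0.01,0.05,0,0,0],[0,0,0,0,0,0],[0,0,0,0,0,0],[0,0,0,0,0,0],[0,0,0,0,0,0],[0,0,0,0,0,0],[0,0,0,0,0,0]]'
```

```text
time_s: 5.63
tool_pos: [511.4, 37.4, 165.5]
tcp_rot: [-2.224, -2.218, 0.006]
ft_force: [-0.1, -2.9, 3.7]
grip_width: 0.6
```

```bash
python3 -m handwheel '[[0,-0.01,0.05,0,0,0],[0,-0.01,0.05,0,0,0],[0,0,0,0,0,0],[0,0,0,0,0,0],[0,0,0,0,0,0],[0,0,0,0,0,0],[0,0,0,0,0,0],[0,0,0,0,0,0]]'
```

```text
time_s: 6.3
tool_pos: [511.2, 37.3, 164.4]
tcp_rot: [2.223, 2.218, -0.003]
ft_force: [-0.4, -1.7, 4.6]
grip_width: 0.4
```

```bash
python3 - <<'E'
from h import *
s=ctrl.state();print({k:np.round(v,3) for k,v in s.items()})
im=ctrl.read_camera("side")[100:300,230:450];cv2.imwrite("pics/s2.png",cv2.resize(im,None,fx=3,fy=3,interpolation=2))
cv2.imwrite("pics/w2.png",ctrl.read_camera("wrist"))
print(ctrl.state()["ft_force"])
E
```

```text
{'time_s': np.float64(6.3), 'joint_pos': array([-0.017,  0.35 ,  1.802, -0.003,  0.99 , -0.013]), 'joint_vel': array([-0.   , -0.002, -0.   , -0.001,  0.001, -0.001]), 'tau': array([ 1.0640e+00, -4.4530e+01, -2.4484e+01,  5.9000e-01, -1.7800e-01,
        6.0000e-03]), 'tool_pos': array([511.226,  37.286, 164.44 ]), 'tcp_rot': array([ 2.223,  2.218, -0.003]), 'ft_force': array([-0.427, -1.679,  4.636]), 'torque': array([-0.442,  0.121,  0.019]), 'grip_width': np.float64(0.364)}
[-0.73153594 -2.24814316  5.44516382]
```

View pics/s2.png

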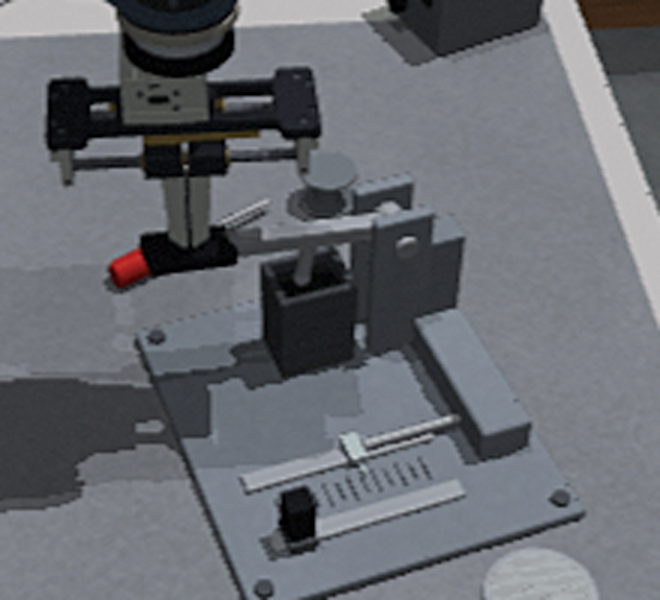

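View pics/w2.png

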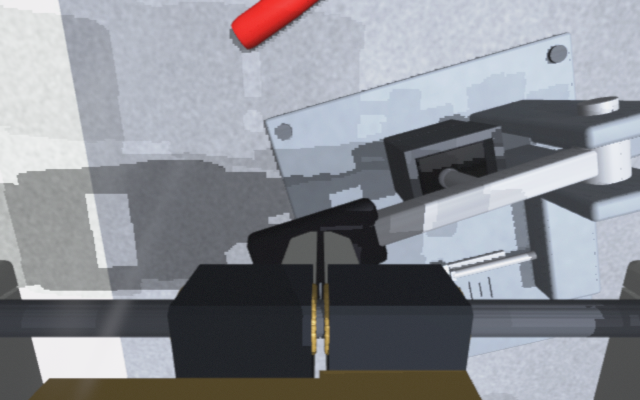

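```bash
python3 -m handwheel '[[0,0,0.025,0,0,0],[0,0,0.025,0,0,0],[0,0,0.025,0,0,0],[0,0,0.025,0,0,0],[0,0,0.025,0,0,0],[0,0,0.025,0,0,0],[0,0,0.025,0,0,0],[0,0,0.025,0,0,0]]'; python3 -c "
from plant import ctrl;s=ctrl.state();print(s['ft_force'],s['tool_pos'])"
```

```text
time_s: 7.07
tool_pos: [510.8, 37.1, 162.1]
tcp_rot: [2.222, 2.217, -0.003]
ft_force: [-6.2, -2.8, 16.8]
grip_width: 0.5
[-6.21377308 -2.75544542 16.79671745] [510.84765564  37.11619774 162.07084416]
```

```bash
python3 -m handwheel '[[0,-0.01,-0.02,0,0,0],[0,0,0,0,0,0],[0,0,0,0,0,0],[0,0,0,0,0,0],[0,0,0,0,0,0],[0,0,0,0,0,0],[0,0,0,0,0,0],[0,0,0,0,0,0]]'; python3 -c "
from plant import ctrl;s=ctrl.state();print(s['ft_force'],s['tool_pos'])"
```

```text
time_s: 7.73
tool_pos: [511.3, 37.3, 164.6]
tcp_rot: [2.221, 2.216, 0.0]
ft_force: [-0.5, -2.6, 4.5]
grip_width: 0.2
[-0.53186638 -2.59504038  4.54360801] [511.25373797  37.33120819 164.62450989]
```

```bash
python3 -m handwheel '[[0,0,0.015,0,0,0],[0,0,0.015,0,0,0],[0,0,0.015,0,0,0],[0,0,0.015,0,0,0],[0,0,0.015,0,0,0],[0,0,0.015,0,0,0],[0,0,0.015,0,0,0],[0,0,0.015,0,0,0]]'; python3 -c "
from plant import ctrl;s=ctrl.state();print(s['ft_force'],s['tool_pos'])"
```

```text
time_s: 8.4
tool_pos: [510.9, 37.2, 162.8]
tcp_rot: [2.22, 2.216, -0.001]
ft_force: [-4.4, -2.0, 13.0]
grip_width: 0.6
[-4.43944025 -2.03306175 13.04202624] [510.94370985  37.16462895 162.7853164 ]
```

```bash
python3 -m handwheel '[[0,0,0.013,0,0,0],[0,0,0.013,0,0,0],[0,0,0.013,0,0,0],[0,0,0.013,0,0,0],[0,0,0.013,0,0,0],[0,0,0.013,0,0,0],[0,0,0.013,0,0,0],[0,0,0.013,0,0,0]]'; python3 -c "
from plant import ctrl;s=ctrl.state();print(s['ft_force'],s['tool_pos'])"
```

```text
time_s: 9.07
tool_pos: [511.0, 37.2, 162.9]
tcp_rot: [2.22, 2.216, 0.0]
ft_force: [-2.9, -1.9, 11.9]
grip_width: 0.1
[-2.85328865 -1.9327276  11.94637166] [510.99806979  37.17341708 162.92872144]
```

```bash
python3 -m handwheel '[[0,0,0.013,0,0,0],[0,0,0.013,0,0,0],[0,0,0.013,0,0,0],[0,0,0.013,0,0,0],[0,0,0.013,0,0,0],[0,0,0.013,0,0,0],[0,0,0.013,0,0,0],[0,0,0.013,0,0,0]]'; python3 -c "
from plant import ctrl;s=ctrl.state();print(s['ft_force'],s['tool_pos'])"
```

```text
time_s: 9.73
tool_pos: [511.0, 37.2, 162.9]
tcp_rot: [2.219, 2.215, 0.001]
ft_force: [-2.9, -2.3, 11.2]
grip_width: 0.4
[-2.93794498 -2.26839233 11.20718489] [510.99667055  37.18131056 162.92200849]
```

```bash
python3 -m handwheel '[[0,0.02,-0.2,0,0,0],[0,0.05,-0.2,0,0,0],[0.02,0.08,-0.2,0,0,0],[0.02,0.1,-0.2,0,0,0],[0.02,0.12,-0.25,0,0,0],[0,0.12,-0.3,0,0,0],[0,0,-0.5,0,0,0],[0,0,-0.5,0,0,0]]'
```

```text
time_s: 10.4
tool_pos: [530.4, 41.6, 259.6]
tcp_rot: [-2.223, -2.219, 0.004]
ft_force: [-0.1, -0.2, -1.1]
grip_width: 0.5
```

```bash
python3 -m handwheel '[[-0.5,0.12,0,0,0,0],[-0.8,0.24,0,0,0,0],[-0.8,0.24,0,0,0,0],[-0.8,0.24,0,0,0,0],[-0.8,0.24,0,0,0,0],[-0.6,0.15,0,0,0,-0.9],[0,0,0,0,0,-0.9],[0,0,0,0,0,-0.9]]' 0.1
```

```text
time_s: 11.07
tool_pos: [584.6, -137.0, 267.8]
tcp_rot: [1.89, 2.506, 0.004]
ft_force: [0.5, 0.9, 0.4]
grip_width: 48.7
```

```bash
python3 - <<'E'
from h import *
s=ctrl.state();po=(s["tool_pos"],s["tcp_rot"]);print(po,R.from_rotvec(po[1]).as_matrix().round(3),s["grip_width"])
np.save("po3.npy",np.array(po))
cv2.imwrite("pics/w3.png",ctrl.read_camera("wrist"))
im=ctrl.read_camera("scene");cv2.imwrite("pics/c3.png",im)
im=ctrl.read_camera("side");cv2.imwrite("pics/s3.png",im)
E
```

```text
(array([ 584.57728307, -137.01240734,  267.81262513]), array([1.88970877, 2.50605793, 0.00381837])) [[-0.275  0.961  0.004]
 [ 0.961  0.275  0.   ]
 [-0.001  0.004 -1.   ]] 48.707616951933474
```

View pics/w3.png

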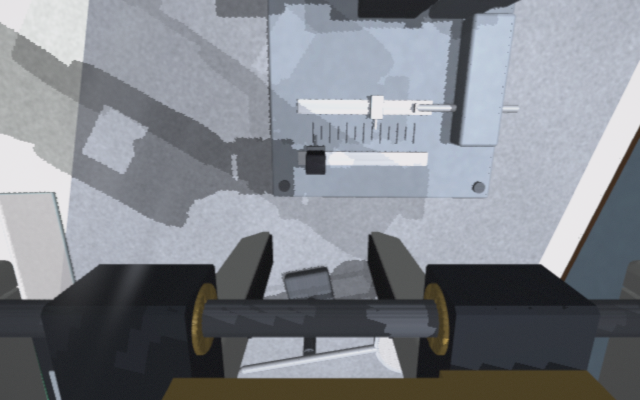

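View pics/s3.png

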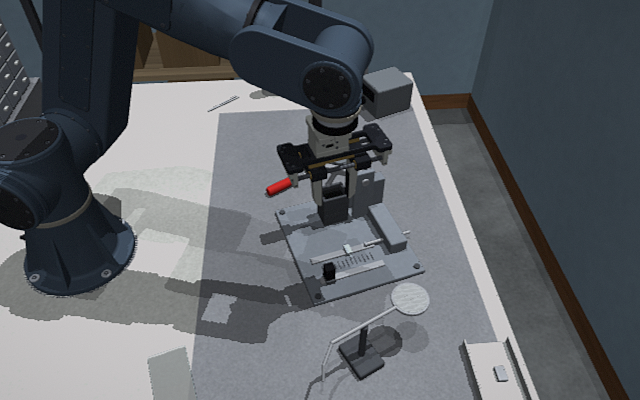

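```bash
python3 - <<'E'
import cv2
im=cv2.imread("pics/w3.png")[80:210,260:460];cv2.imwrite("pics/w3c.png",cv2.resize(im,None,fx=4,fy=4,interpolation=2))
E
```

```text
(no output)
```

View pics/w3c.png

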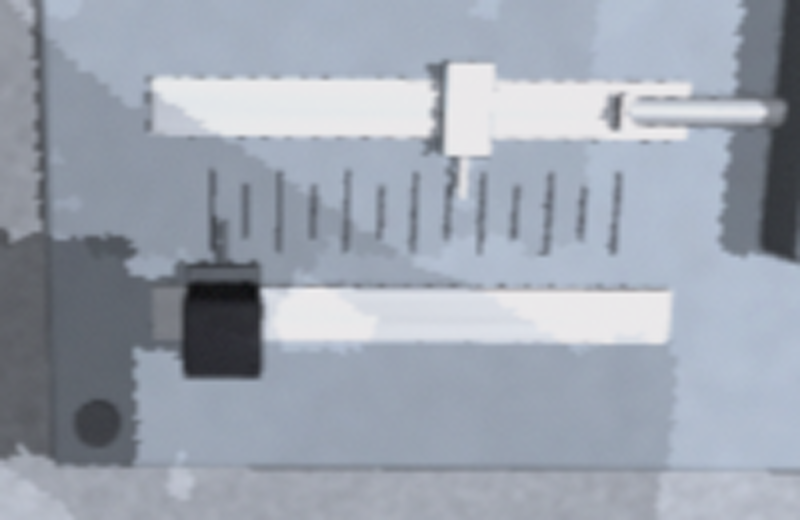

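```bash
python3 - <<'E'
from h import *
po=tuple(np.load("po3.npy"))
c=lambda x,y:(260+x/4,80+y/4)
t=po[0]; 
Rt=R.from_rotvec(po[1]).as_matrix()
def L(uv,z): 
    p=atz("wrist",uv,z,po); return unpress(p,PZ)[0].round(1),((p-t)@Rt).round(1)
print("TCP",unpress(t,PZ))
print("stud top C",L(c(222.5,338),60))
for e in (183,262): print("stud edge",L(c(e,377),60))
for z in (16,20,24): print("rider ptr",L(c(462,180),z),"mk ptr",L(c(219,240),z))
print("rider block L/R",L(c(445,110),24),L(c(493,110),24), "foot edges", L(c(184,270),24),L(c(260,270),24))
E
```

```text
TCP [[ -56.84012437 -186.85694254  267.81262513]]
stud top C (array([ -60.1, -182.3,   60. ]), array([  4.7,  -4. , 207.8]))
stud edge (array([ -70.8, -193.2,   60. ]), array([ -6. , -14.8, 207.8]))
stud edge (array([ -49.3, -193. ,   60. ]), array([ -6. ,   6.7, 207.8]))
rider ptr (array([   9.5, -142.9,   16. ]), array([ 43.5,  65.8, 252. ])) mk ptr (array([ -61.7, -161.1,   16. ]), array([ 26. ,  -5.5, 251.8]))
rider ptr (array([   8.8, -142.6,   20. ]), array([ 43.8,  65.2, 248. ])) mk ptr (array([ -61.6, -160.6,   20. ]), array([ 26.5,  -5.4, 247.8]))
rider ptr (array([   8.2, -142.3,   24. ]), array([ 44.1,  64.6, 244. ])) mk ptr (array([ -61.6, -160.2,   24. ]), array([ 27. ,  -5.4, 243.8]))
rider block L/R (array([   2.4, -122.9,   24. ]), array([ 63.6,  58.9, 244. ])) (array([  16. , -122.7,   24. ]), array([ 63.6,  72.5, 244. ])) foot edges (array([ -71.8, -169. ,   24. ]), array([ 18.2, -15.6, 243.7])) (array([ -49.5, -168.8,   24. ]), array([ 18.2,   6.6, 243.8]))
```

```bash
python3 -m handwheel '[[0.12,-0.1,0.4,0,0,0],[0,0,0.8,0,0,0],[0,0,0.8,0,0,0],[0,0,0.8,0,0,0],[0,0,0.8,0,0,0],[0,0,0.8,0,0,0],[0,0,0.3,0,0,0],[0,0,0,0,0,0]]'
python3 - <<'E'
from h import *
s=ctrl.state();po=(s["tool_pos"],s["tcp_rot"]);print(po[0],unpress(po[0],PZ))
im=ctrl.read_camera("wrist");cv2.imwrite("pics/w4.png",im)
p=press([-60.1,-182.3,60],PZ);print(((p-po[0])@R.from_rotvec(po[1]).as_matrix()))
E
```

```text
time_s: 11.88
tool_pos: [582.5, -127.7, 76.6]
tcp_rot: [1.923, 2.473, 0.009]
ft_force: [0.3, 0.1, 0.1]
grip_width: 50.9
[ 582.51432101 -127.67509121   76.60363179] [[ -56.34734095 -177.30715461   76.60363179]]
[[-5.01146366 -3.82005588 16.58263998]]
```

View pics/w4.png

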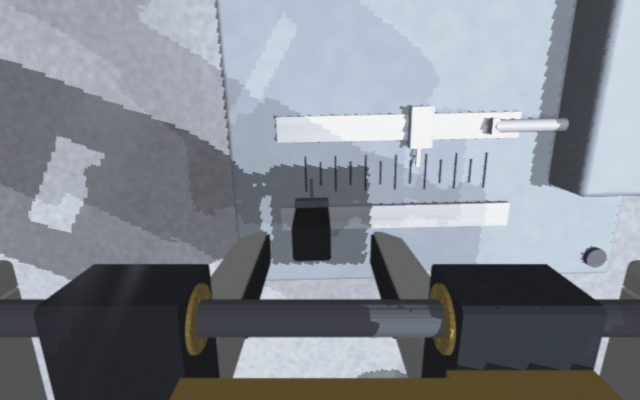

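```bash
python3 -m handwheel '[[-0.12,-0.1,0,0,0,-0.2],[0,0,0.3,0,0,0],[0,0,0.3,0,0,0],[0,0,0.3,0,0,0],[0,0,0.2,0,0,0],[0,0,0,0,0,0],[0,0,0,0,0,0],[0,0,0,0,0,0]]'
python3 - <<'E'
from h import *
s=ctrl.state();po=(s["tool_pos"],s["tcp_rot"]);print(unpress(po[0],PZ),po[1])
im=ctrl.read_camera("wrist");cv2.imwrite("pics/w5.png",im)
p=press([-60.1,-182.3,60],PZ);print(((p-po[0])@R.from_rotvec(po[1]).as_matrix()),2*np.arctan2(po[1][1],po[1][0])-np.pi/2)
E
```

```text
time_s: 12.6
tool_pos: [583.6, -132.2, 33.8]
tcp_rot: [1.902, 2.482, 0.013]
ft_force: [0.2, -0.2, -0.1]
grip_width: 51.0
[[ -56.4601654  -181.95942385   33.8379522 ]] [1.90184379 2.48203446 0.01320155]
[[ -0.53215994  -3.228685   -26.21277422]] 0.2631635006412918
```

View pics/w5.png

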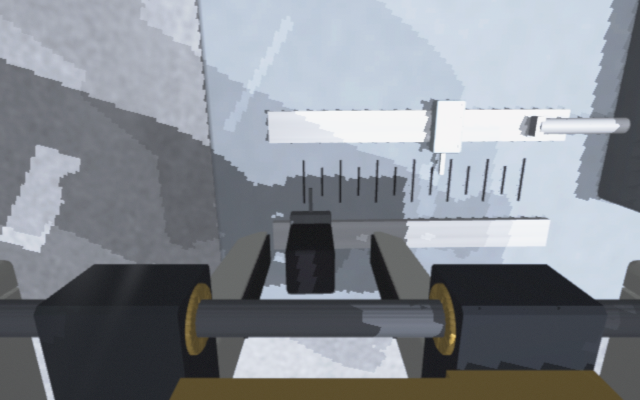

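```bash
python3 -m handwheel '[[0,-0.08,0.03,0,0,-0.1],[0,0,0,0,0,0],[0,0,0,0,0,0],[0,0,0,0,0,0],[0,0,0,0,0,0],[0,0,0,0,0,0],[0,0,0,0,0,0],[0,0,0,0,0,0]]' -1
python3 - <<'E'
from h import *
s=ctrl.state();po=(s["tool_pos"],s["tcp_rot"]);print(unpress(po[0],PZ),po,s["ft_force"])
np.save("po6.npy",np.array(po));im=ctrl.read_camera("wrist")
cv2.imwrite("pics/w6.png",cv2.resize(im[80:280,240:500],None,fx=3,fy=3,interpolation=2))
print(2*np.arctan2(po[1][1],po[1][0])-np.pi/2)
E
```

```text
time_s: 13.32
tool_pos: [580.6, -133.5, 34.0]
tcp_rot: [1.887, 2.491, 0.013]
ft_force: [0.1, 0.1, -1.0]
grip_width: 21.8
[[ -59.74473649 -182.43406411   34.00750545]] (array([ 580.6016716 , -133.52053984,   34.00750545]), array([1.88731512, 2.49102118, 0.01341234])) [ 0.11903138  0.12510994 -0.9735454 ]
0.27404162131591403
```

View pics/w6.png

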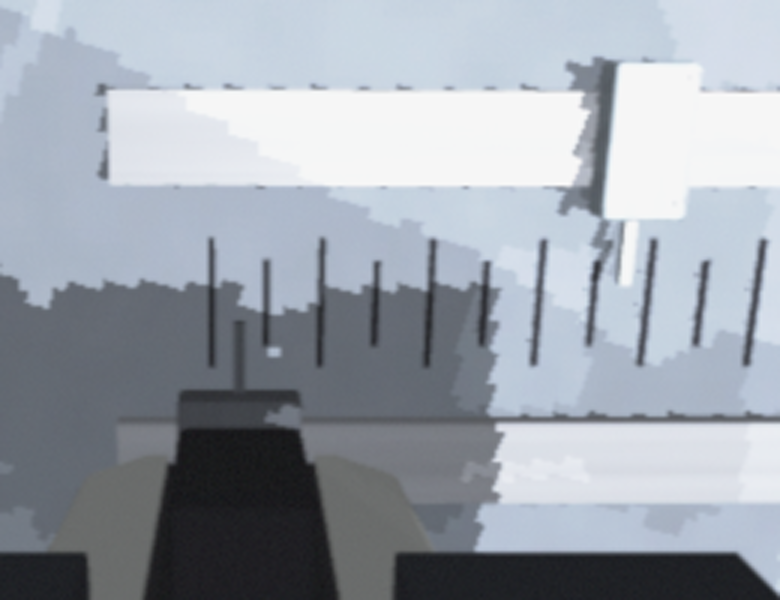

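```bash
python3 - <<'E'
from h import *
po=tuple(np.load("po6.npy"));c=lambda x,y:(240+x/3,80+y/3)
for z in (16,18,20): print(unpress(atz("wrist",c(627,260),z,po),PZ),unpress(atz("wrist",c(239,350),z,po),PZ))
# rails direction
a,b=[unpress(atz("wrist",c(*u),16,po),PZ) for u in ((108,90),(580,92))];print(a,b)
E
```

```text
[[  10.39132037 -143.93744236   16.        ]] [[ -58.96016326 -160.74149053   16.        ]]
[[   9.60498383 -143.54258557   18.        ]] [[ -58.99437599 -160.16439214   18.        ]]
[[   8.81864729 -143.14772877   20.        ]] [[ -59.02858873 -159.58729376   20.        ]]
[[ -81.45169228 -114.78746759   16.        ]] [[  -0.81705859 -114.74075138   16.        ]]
```

```bash
python3 -m handwheel '[[0,0.15,0,0,0,0.05],[0,0.3,0,0,0,0],[0,0.3,0,0,0,0],[0,0.3,0,0,0,0],[0,0.3,0,0,0,0],[0,0.2,0,0,0,0],[0,0,0,0,0,0],[0,0,0,0,0,0]]'
cat > look.py <<'E'
from h import *
import sys
s=ctrl.state();po=(s["tool_pos"],s["tcp_rot"]);print(unpress(po[0],PZ),po[1],s["ft_force"],s["grip_width"])
np.save("po.npy",np.array(po));im=ctrl.read_camera("wrist")
cv2.imwrite(sys.argv[1],cv2.resize(im[100:250,240:400],None,fx=4,fy=4,interpolation=2))
print(2*np.arctan2(po[1][1],po[1][0])-np.pi/2)
E
python3 look.py pics/w7.png
```

```text
time_s: 14.03
tool_pos: [640.3, -117.0, 34.0]
tcp_rot: [1.898, 2.492, 0.002]
ft_force: [-3.4, -1.2, 2.3]
grip_width: 22.0
[[   2.17541677 -182.41119109   33.95816183]] [1.89848576e+00 2.49194982e+00 2.22781576e-03] [-3.4092136  -1.17322817  2.34465814] 22.01874909753739
0.2687153383178513
```

View pics/w7.png

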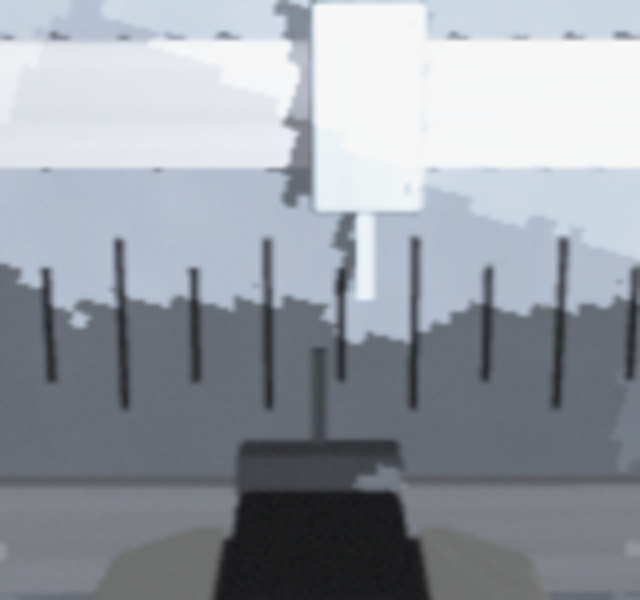

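```bash
python3 - <<'E'
from h import *
po=tuple(np.load("po.npy"));c=lambda x,y:(240+x/4,100+y/4)
for z in (16,18,20): print(unpress(atz("wrist",c(365,255),z,po),PZ),unpress(atz("wrist",c(319,395),z,po),PZ))
print([unpress(atz("wrist",c(*u),12.5,po),PZ)[0].round(1) for u in ((119,240),(124,408),(415,240),(412,408))])
E
```

```text
[[   9.05678012 -142.46255429   16.        ]] [[   2.93015932 -161.87103254   16.        ]]
[[   8.97917542 -142.08642554   18.        ]] [[   2.91896469 -161.28452378   18.        ]]
[[   8.90157071 -141.71029678   20.        ]] [[   2.90777006 -160.69801502   20.        ]]
[array([ -24.1, -141. ,   12.5]), array([ -24.3, -164.7,   12.5]), array([  15.9, -141.1,   12.5]), array([  16. , -164.8,   12.5])]
```

```bash
python3 -m handwheel '[[0,0.05,0,0,0,0],[0,0.05,0,0,0,0],[0,0.05,0,0,0,0],[0,0,0,0,0,0],[0,0,0,0,0,0],[0,0,0,0,0,0],[0,0,0,0,0,0],[0,0,0,0,0,0]]'
python3 look.py pics/w8.png
```

```text
time_s: 14.75
tool_pos: [645.0, -115.7, 34.0]
tcp_rot: [1.9, 2.492, 0.002]
ft_force: [-2.3, -1.1, 1.1]
grip_width: 21.8
[[   7.03687781 -182.39805709   33.98205355]] [1.90039516e+00 2.49177367e+00 1.79933393e-03] [-2.29567614 -1.07851424  1.08187591] 21.77582053251959
0.2676778686309309
```

View pics/w8.png

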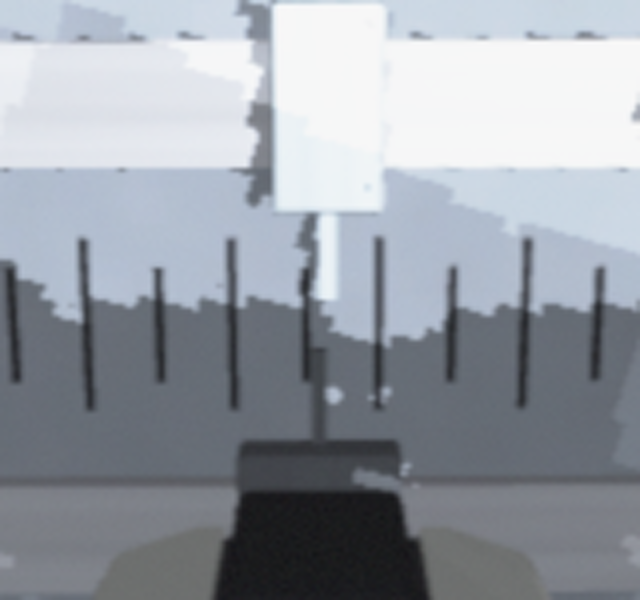

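```bash
python3 -m handwheel '[[0,0.04,0,0,0,0],[0,0,0,0,0,0],[0,0,0,0,0,0],[0,0,0,0,0,0],[0,0,0,0,0,0],[0,0,0,0,0,0],[0,0,0,0,0,0],[0,0,0,0,0,0]]'
python3 look.py pics/w9.png
```

```text
time_s: 15.47
tool_pos: [646.5, -115.4, 34.0]
tcp_rot: [1.901, 2.492, 0.001]
ft_force: [-2.9, -1.5, 0.7]
grip_width: 21.8
[[   8.56852461 -182.42226081   33.96106479]] [1.90072296e+00 2.49200057e+00 1.36707173e-03] [-2.93275054 -1.4532666   0.6814973 ] 21.766231948891047
0.2675993471550737
```

View pics/w9.png

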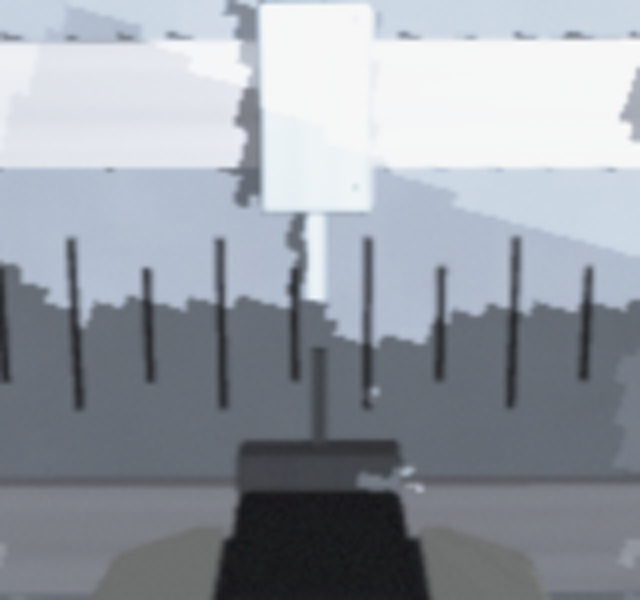

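```bash
python3 -m handwheel '[[0,0,0,0,0,0],[0,0,0,0,0,0],[0,0,0,0,0,0],[0,0,0,0,0,0],[0,0,-0.2,0,0,0],[0,0,-0.5,0,0,0],[0,0,-0.7,0,0,0],[0,0,-0.7,0,0,0]]' 0.1
python3 look.py pics/w10.png
```

```text
time_s: 16.18
tool_pos: [644.2, -113.6, 116.1]
tcp_rot: [1.906, 2.497, -0.0]
ft_force: [1.5, -0.4, 0.5]
grip_width: 51.4
[[   6.85843011 -180.13465978  116.13992153]] [ 1.90605522e+00  2.49676696e+00 -3.81489674e-04] [ 1.54296154 -0.39471144  0.53143809] 51.3951302248896
0.2667403334577314
```

View pics/w10.png

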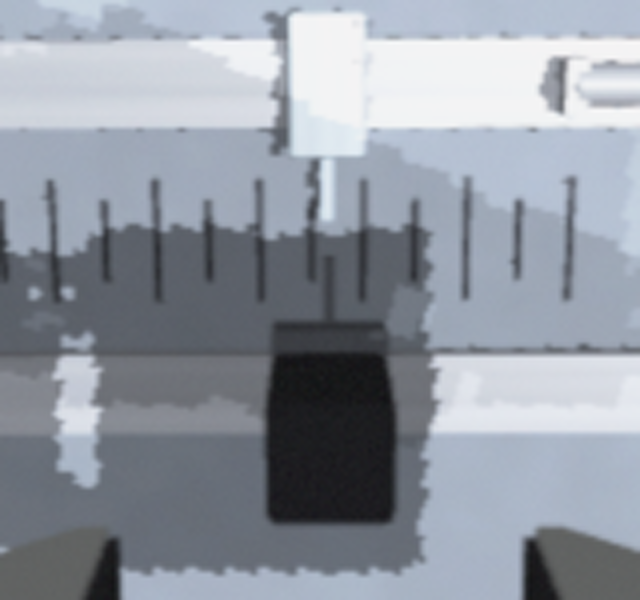

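```bash
python3 -m handwheel '[[0,0,-0.7,0,0,0],[0,0,-0.7,0,0,0],[0,0,-0.7,0,0,0],[0,0,-0.7,0,0,0],[0,0,-0.3,0,0,0],[0,0,0,0,0,0],[0,0,0,0,0,0],[0,0,0,0,0,0]]'
python3 look.py pics/w11.png
python3 - <<'E'
from h import *
im=ctrl.read_camera("side");cv2.imwrite("pics/s11.png",im)
po=tuple(np.load("po.npy"))
E
```

```text
time_s: 16.9
tool_pos: [646.4, -113.5, 259.3]
tcp_rot: [1.896, 2.484, 0.012]
ft_force: [-0.9, -0.4, 0.1]
grip_width: 51.0
[[   9.01685196 -180.58956388  259.33239605]] [1.89600063 2.48409283 0.01197052] [-0.89208949 -0.38877533  0.10283474] 51.00654599605474
0.2669331557459216
```

View pics/w11.png

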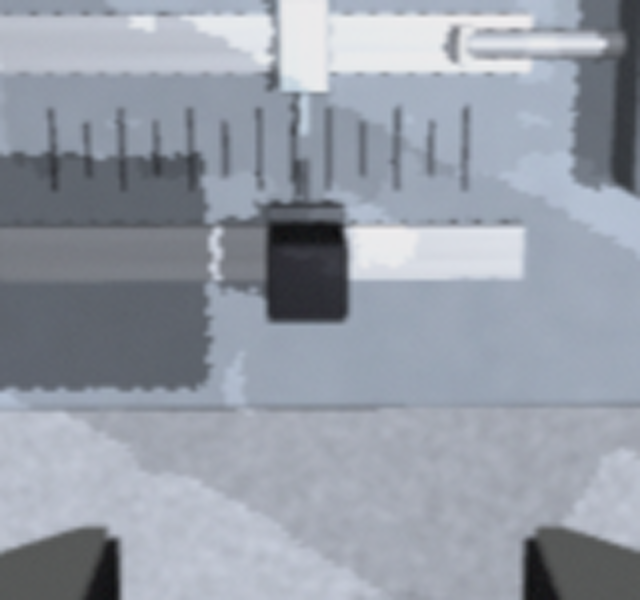

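View pics/s11.png

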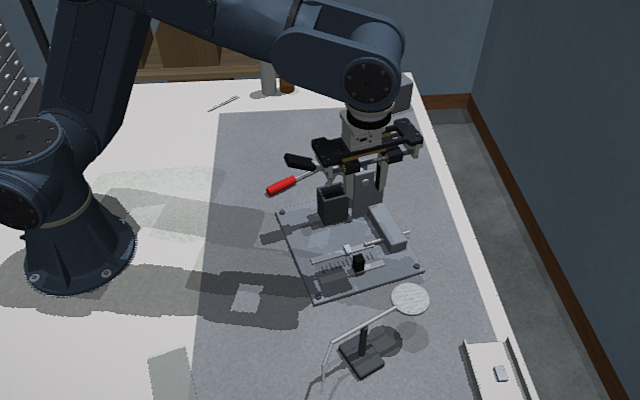

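Pointers are in line (303 against 304 px in the crop), the lever is back up, and the magnifier and screwdriver look unmoved. Handing in.

```bash
python3 -c "
from plant import ctrl;print(ctrl.hand_in())"
```

```text
the job is handed in; nothing more can be done
None
```

I pressed the lever, let it spring back up, and slid the depth marker level with the rider. The job was handed in after about 17 s, with the gripper clear of everything.

- **Press:** I pushed the grip down with the closed fingertips until the resistance firmed up, at about 164 mm over the table. The readings during the hold were 13.0, 11.9 and 11.2 N down, spread over 1.3 s.
- **Overshoot:** the first push beyond that point read 16.8 N down, plus about 6 N sideways. That is above the 10 to 14 N target but below the 20 N crush limit. I eased off and repeated the press at the right force. Force was only read at the end of each call, so a brief higher peak cannot be ruled out. Because the rider stays at the furthest point, it shows that slightly deeper first push, by an estimated 0.5 mm.
- **Marker:** I gripped the stud, slid the marker about 68 mm along its rail and let go. The wrist camera then showed the two pointers within about 0.4 mm of each other.
- **Left alone:** I did not touch the rider. In the last side picture the lever was back up, and the screwdriver and magnifier looked unmoved. The spool was not in clear view there, so I did not check it at the end, but the arm never went near it.

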